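# Refit the steam station's water tank and lock it

### The job

Push the grey water tank straight into the bay of the steam ironing station until it is fully home against its stop, with the steel lock lever still swung open. Then swing the lever across behind the tank as far as it goes, so that it locks the tank in, and let go. Do not shift the measuring cup, the thread cone or the wooden pressing block.

Things in the scene. Friction and masses are not known exactly. Their poses are not given: they have to be found in the camera images.
- station: White steam station, fixed. Origin: middle of the tank bay's mouth at table height; +x points into the bay, +y to the left when looking in. The bay is open on top, its floor is the table, 108 mm wide between slick side walls (18 mm thick, 58 high, x = 0 to 135 mm). Low flared lips (30 mm high) widen the mouth to about 138 mm at x = -40; 26 mm high blocks stand at x = -8, y = +/-78 mm.
- iron_handle (a point): Middle of the black handle, across the bay's direction, of the blue iron parked (fixed) on the station's housing; top of the handle 190 mm above the table. The housing lies beyond the bay, station x = 135 to 300 mm, 210 mm wide, 94 mm high. Keep the arm clear of it.
- tank: Loose closed empty water tank: grey box 110 mm long (x), 100 wide (y), 70 high, 0.25 to 0.5 kg, too wide to grasp; flat black cap disc on top nearer its front. Origin: centre of underside; +x end enters first. Starts 200 to 230 mm outside the mouth, up to 35 mm off the middle line, up to 0.3 rad askew. Home: centre 55 mm inside the mouth, rear face level with the mouth. Slides with a few newtons.
- coupling (a joint): Slide (m) of the black upright plate across the bay, pushed inwards by the tank's front face. 0: its face is 60 mm inside the mouth; 0.050: 110 mm inside, at the stop, the tank is home. Takes about 1.5 N, no spring, stays where left; starts at 0 to 0.02.
- lock_lever (a joint): Turn (rad) of the steel lock lever on the upright pivot beside the mouth. 0: points straight out of the bay (station -x); 1.571, its stop: straight across the mouth (station +y), just behind the home tank; negative: splayed outwards, clear of the tank's way (starts -0.4 to -0.05). Locks clockwise seen from above. About 0.12 N m, no spring, stays where left.
- lever_pivot (a point): Point on the lock lever's pivot axis at the height of the middle of its bar: station x = -10, y = -78 mm, 42 mm above the table.
- lever_end (a point): Point in the lever's bar 100 mm from the pivot, 42 mm above the table. The bar is 14 mm wide, spans 33 to 51 mm above the table and ends 112 mm from the pivot. Here a black upright peg, 18 mm thick, stands on the bar, its top 84 mm above the table.
- measuring_cup: Bystander: loose clear measuring cup, 96 mm across the rim, 110 mm high; origin at the centre of its underside.
- thread_cone: Bystander: loose blue cone of thread, 72 mm across the foot, 100 mm high; origin at the centre of its underside.
- press_block: Bystander: loose wooden pressing block lying flat, 170 mm long (x) x 60 mm x 45 mm high; origin at the centre of its underside.
Things that resemble listed ones, but are neither listed nor needed, are in the scene too. Leave any green or orange look-alike of the tank alone.

How it is judged:
By the outcome, as a careful person would: the job done as asked, in the order asked, and still so for the second after the job is handed in, with the robot touching nothing.
It also fails if it takes over 70 s, if anything falls off the work surface, if the arm or the gripper's body presses on something with over 40 N, if the wrist force passes 120 N, or if a joint passes its speed limit or range.

### The arm

A 6-joint arm with a two-finger parallel gripper is mounted at the origin on the work surface. World frame = base frame: x ahead of the robot, y to its left, z up, the work surface at z = 0. Lengths are in m, angles in rad, forces in N, time in s.
With the tool pointing down it reaches from about 0.3 to 0.875 m from the base axis. Payload 6.4 kg.
Tool frame: the origin (TCP) lies between the finger pads; the fingertips stand 19 mm ahead of it and the grasp point (between the pads) is the TCP (ctrl.tips_ahead is the z of the fingertips in the tool frame, in m); z points along the fingers, y is the line along which they close (so a half turn about z gives the same grasp; the last joint's range is limited). The gripper opens to 85 mm and grips with 20 to 120 N. Pads are 22 mm wide; open, the fingers measure 114 mm over their backs; the gripper's body (76 mm by 85 mm) begins 54 mm behind the grasp point. The pads swing forward as they close: fully open they stand 13 mm farther back than shut.
Start: joints at [-1.507, 0.181, 1.607, -0, 1.354, -0.206], TCP at [0.153, -0.554, 0.25] pointing down, gripper open.
Joint ranges: [-2.99, 2.99], [-0.89, 2.07], [0.3, 2.58], [-1.14, 4.28], [0, 2.63], [-3.12, 3.12]. Speed limits (rad/s): [2.57, 2.57, 3.01, 3.14, 3.14, 3.14].

### API

Orientations are given as a unit quaternion [w, x, y, z].
In Python, from bench import readout, vision, ctrl gives the robot as it stands.
- The arm moves only by the tool play_rows, never from a script. Its arguments are lists of equal length, an entry for each row: "xyz": the shift along the tool's x, y, z in mm, a list of three; "rot": the turn, a rotation vector about the tool's x, y, z in rad, a list of three; "grip": the opening, from 0 (shut) to 1 (fully open). In form: {"xyz": [[x, y, z], ...], "rot": [[rx, ry, rz], ...], "grip": [grip, ...]}. A call has exactly 10 rows; each row is the pose to reach, as a shift and turn from the pose commanded when the call began, along the tool's axes at that moment; what a row does not reach only later rows make up. A row lasts 1/8 s, in which the tool goes at most 62.5 mm and 10.7 degrees, less where a joint would pass 70% of its speed; a pose out of reach is approached as far as the arm can. A call with a gripper value outside its range is refused whole. The fingers move at their own pace and stop on an object; the grip force is fixed at half the most. Time passes only in rows, so rows that repeat a pose let the fingers close, or fill a call up. It gives the time, the measured TCP pose, the force, the opening and the grip force at its end, in the units of the state.
- readout.get_obs(): the state, without advancing time (a new reading comes with each control period).
- vision.camera(name): name is "scene" or "side" or "wrist"; returns a dict with "color" (400x640x3 uint8, red, green, blue), "depth" (400x640 float32, m along the optical axis (not along the pixel's ray), 0 where there is no reading), "camera_matrix" (3x3 intrinsics, pixels), "extrinsics" (4x4, takes a point from camera to world coordinates); the wrist camera has in their place "hand_eye" (4x4, takes a point from camera to tool coordinates, whose origin is the TCP and whose axes are the flange's). Camera axes: x right, y down, z forward; pixel columns grow to the right and rows downward; lengths in m; the calibration is good to about 2 mm. A picture is of the moment at which its call begins: read the wrist's pose just before it.
- ctrl.hand_in(): hands the job in; it is judged then, once.
The state is a dict: "time_s": time; "q": joint angles; "dq": joint speeds; "joint_efforts": joint torques, N m; "eef_pos": TCP position; "eef_rot": TCP orientation; "wrist_force": force on the tool from outside, world axes, zero at the start; "torque": the same for the moment, N m; "opening": opening from 0.0 (shut) to 1.0 (fully open); "grasp_force": force on a finger pad.
Only numpy, scipy, OpenCV 4.12 (cv2) and the standard library are available. Lean on these libraries where they do the work, as an engineer would, in place of code of your own. Each camera call takes 0.05 s, during which the arm holds its last target. There are 200 camera calls.

## Working session

There is one attempt and no reset: what is moved stays moved. The work goes in short steps, Python scripts to look and compute and a tool call to move; the robot and the scene stay as the last step left them, time stands still between calls to the robot, and variables do not carry over. Pictures are saved under pics/ and viewed, at most 12 in all, crops included, and the job is handed in when it is done.

Besides the shell and the picture viewer there is one more tool, called after ">>>" by a JSON object that holds its "method" and its "body". play_rows: Moves the arm, as the interface text tells. Its arguments: {"type":"object","properties":{"xyz":{"type":"array","items":{"type":"array","items":{"type":"number"}}},"rot":{"type":"array","items":{"type":"array","items":{"type":"number"}}},"grip":{"type":"array","items":{"type":"number"}}},"required":["xyz","rot","grip"]}

```bash
mkdir -p pics; cat > h.py <<'E'
import numpy as np, cv2
from bench import readout, vision, ctrl
from scipy.spatial.transform import Rotation as R
def obs():
    o=readout.get_obs(); w,x,y,z=o['eef_rot']; return o,np.array(o['eef_pos']),R.from_quat([x,y,z,w])
def cam(n):
    o,p,r=obs(); c=vision.camera(n); 
    if n=='wrist':
        T=np.eye(4);T[:3,:3]=r.as_matrix();T[:3,3]=p;E=T@np.array(c['hand_eye'])
    else:E=np.array(c['extrinsics'])
    return c,E,np.array(c['camera_matrix'])
def cloud(c,E,K):
    d=c['depth'];v,u=np.mgrid[:400,:640]
    P=np.stack([(u-K[0,2])/K[0,0]*d,(v-K[1,2])/K[1,1]*d,d],-1)
    W=P@E[:3,:3].T+E[:3,3]; W[d<=0]=np.nan; return W
def save(c,f): cv2.imwrite('pics/'+f,c['color'][:,:,::-1])
E
python3 - <<'E'
from h import *
o,p,r=obs();print(o,r.as_matrix().round(3))
for n in ['scene','side']:
    c,E,K=cam(n);save(c,n+'1.png');np.savez(n+'1.npz',color=c['color'],depth=c['depth'],E=E,K=K);print(n,E.round(3).tolist(),K.tolist())
E
```

```text
{'time_s': 0.0, 'q': array([-1.50726254e+00,  1.81567103e-01,  1.60800215e+00, -9.34483958e-06,
        1.35378377e+00, -2.06288041e-01]), 'dq': array([ 0.00056723,  0.00016715, -0.00166856,  0.00232921, -0.00132727,
       -0.0001506 ]), 'joint_efforts': array([-3.67555491e-03, -4.44879520e+01, -3.51335120e+01, -4.31689077e-04,
        8.97276273e-03, -6.51221967e-06]), 'eef_pos': array([ 0.15325926, -0.55366522,  0.24937229]), 'eef_rot': array([-8.78267727e-04,  9.90912798e-01,  1.34502983e-01,  5.82213179e-05]), 'wrist_force': array([ 0.78865604, -0.61100998, -1.03874713]), 'torque': array([ 0.01348283, -0.02602881,  0.00970831]), 'grasp_force': 0.0, 'opening': 1.0031211192562715} [[ 0.964  0.267 -0.   ]
 [ 0.267 -0.964  0.002]
 [ 0.    -0.002 -1.   ]]
scene [[0.18, 0.581, -0.794, 1.735], [0.984, -0.102, 0.149, -0.295], [0.005, -0.807, -0.59, 1.034], [0.0, 0.0, 0.0, 1.0]] [[510.0383163341509, 0.0, 324.26670247118915], [0.0, 510.0383163341509, 198.29310051139274], [0.0, 0.0, 1.0]]
side [[-0.933, -0.231, 0.276, 0.136], [-0.36, 0.571, -0.738, 0.98], [0.013, -0.787, -0.616, 0.99], [0.0, 0.0, 0.0, 1.0]] [[420.81978511848644, 0.0, 323.12575318591263], [0.0, 420.81978511848644, 204.43033231688568], [0.0, 0.0, 1.0]]
```

View pics/scene1.png

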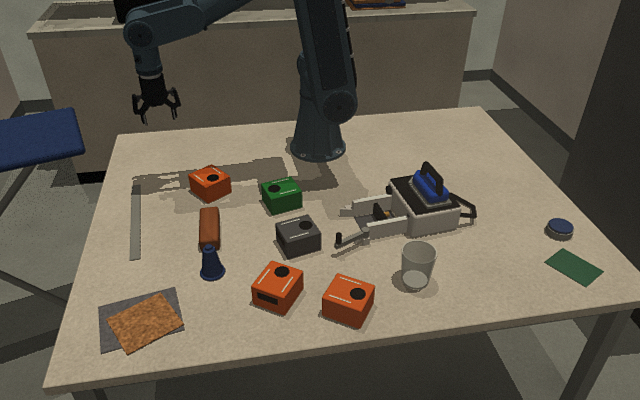

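View pics/side1.png

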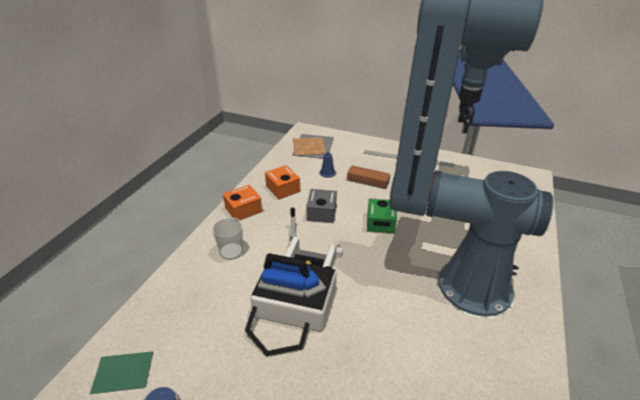

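The scene view shows the grey tank at about (298,235), the station with the iron at about (430,205), and the lever peg at (338,240). The cup is at (418,265), with orange and green look-alikes around the tank. In the side view the tank is at (321,205) and the lever at (293,222). Next I'll build a top-down map from depth.

```bash
python3 - <<'E'
from h import *
img=np.zeros((560,760,3),np.uint8); x0,y0,s=0.25,-0.5,800.  # col = y, row = x
H=np.full((560,760),-1.)
for n in ['scene','side']:
    d=np.load(n+'1.npz');W=cloud(d,d['E'],d['K']);m=np.isfinite(W[...,2])&(W[...,2]<.3)&(W[...,2]>-.02)
    P=W[m];C=d['color'][m]
    r=((P[:,0]-x0)*s).astype(int);q=((P[:,1]-y0)*s).astype(int)
    ok=(r>=1)&(r<559)&(q>=1)&(q<759)
    for i in np.where(ok)[0]:
        for a in(-1,0,1):
            for b in (-1,0,1):
                if P[i,2]>H[r[i]+a,q[i]+b]+.003: H[r[i]+a,q[i]+b]=P[i,2]; img[r[i]+a,q[i]+b]=C[i,::-1]
cv2.imwrite('pics/top.png',img)
# tank top: grey, height .07
d=np.load('scene1.npz');W=cloud(d,d['E'],d['K'])
for name,(u0,u1,v0,v1),(z0,z1) in [('tank',(270,328,210,262),(.062,.078)),('housing',(380,470,165,240),(.088,.1)),('walls',(335,412,185,240),(.052,.064)),('peg',(330,346,228,250),(.07,.09)),('bar',(335,372,225,250),(.044,.056))]:
    w=W[v0:v1,u0:u1].reshape(-1,3);w=w[(w[:,2]>z0)&(w[:,2]<z1)]
    rr=cv2.minAreaRect((w[:,:2]*1000).astype(np.float32));print(name,len(w),rr,w.mean(0).round(4),cv2.boxPoints(rr).round(0).tolist())
E
```

```text
tank 853 ((591.8120727539062, -189.60223388671875), (127.28907775878906, 213.5132293701172), 32.623252868652344) [ 0.5756 -0.1575  0.0693] [[481.0, -134.0], [596.0, -314.0], [703.0, -245.0], [588.0, -65.0]]
housing 825 ((491.37249755859375, 257.00469970703125), (210.4061737060547, 156.43850708007812), 8.404719352722168) [0.5153 0.2326 0.0932] [[376.0, 319.0], [399.0, 164.0], [607.0, 195.0], [584.0, 350.0]]
walls 498 ((520.5303344726562, 74.93913269042969), (176.42869567871094, 227.7800750732422), 10.198722839355469) [0.5201 0.1157 0.0566] [[414.0, 171.0], [454.0, -53.0], [628.0, -22.0], [587.0, 203.0]]
peg 38 ((637.474609375, -46.50201416015625), (14.70373821258545, 18.99153709411621), 78.14601135253906) [ 0.6387 -0.0469  0.079 ] [[627.0, -52.0], [645.0, -56.0], [648.0, -41.0], [630.0, -37.0]]
bar 181 ((613.55517578125, 7.642112731933594), (28.952939987182617, 138.655517578125), 29.191242218017578) [0.6119 0.0087 0.05  ] [[567.0, 61.0], [635.0, -60.0], [660.0, -46.0], [592.0, 75.0]]
```

View pics/top.png

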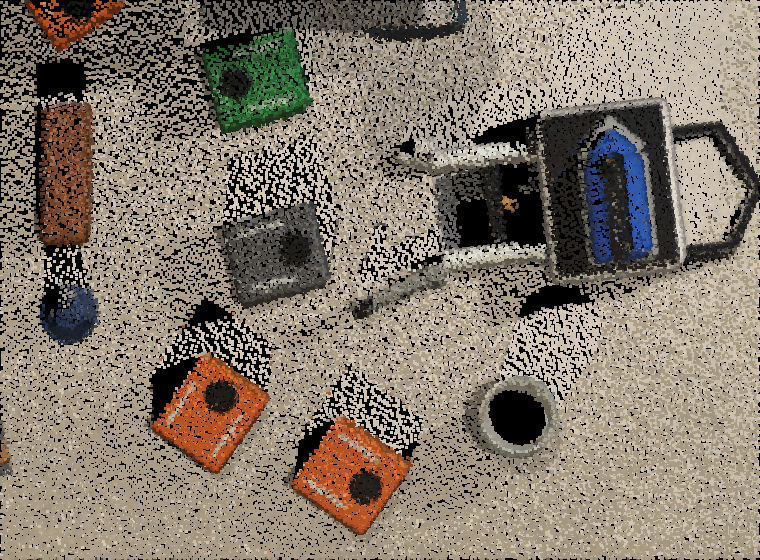

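The top-down map shows the tank centred near world (0.570,-0.154), with its cap toward the bay. The mouth is near (0.518,0.045), the bay direction is about (-0.15,0.99), and the peg is at (0.637,-0.047). The next step is to move over the lane and refine with the wrist camera.

```bash
cat >> h.py <<'E'
def go(t,ang):  # world target TCP, angle of tool x (station +x dir) ; tool z down
    o,p,r=obs(); X=np.array([np.cos(ang),np.sin(ang),0]);Z=np.array([0,0,-1.]);M=np.stack([X,np.cross(Z,X),Z],1)
    print('shift mm',(r.inv().apply(np.array(t)-p)*1000).round(1),'rot',(r.inv()*R.from_matrix(M)).as_rotvec().round(4))
E
python3 - <<'E'
from h import *
c,E,K=cam('wrist');print(np.round(c['hand_eye'],3).tolist(),K.tolist())
go([.57,-.13,.33],np.pi/2+.15)
E
```

```text
[[0.0, -0.951, -0.31, 0.081], [1.0, -0.0, 0.001, 0.0], [-0.001, -0.31, 0.951, -0.122], [0.0, 0.0, 0.0, 1.0]] [[348.14986116794694, 0.0, 319.7377995325995], [0.0, 348.14986116794694, 201.8110864769398], [0.0, 0.0, 1.0]]
shift mm [ 514.6 -297.5  -79.9] rot [-9.000e-04 -1.200e-03 -1.451e+00]
```

```bash
python3 -c "
from h import *
go([.545,-.03,.33],np.pi/2+.15)"
```

```text
shift mm [ 517.2 -400.5  -79.7] rot [-9.000e-04 -1.200e-03 -1.451e+00]
```

>>> {"method": "play_rows", "body": {"xyz": [[26,-20,-4],[78,-60,-20],[130,-100,-40],[182,-140,-60],[234,-180,-80],[286,-220,-80],[338,-260,-80],[390,-300,-80],[442,-340,-80],[494,-380,-80]], "rot": [[0,0,-0.07],[0,0,-0.22],[0,0,-0.36],[0,0,-0.5],[0,0,-0.65],[0,0,-0.8],[0,0,-0.95],[0,0,-1.1],[0,0,-1.25],[0,0,-1.4]], "grip": [0.7,0.7,0.7,0.7,0.7,0.7,0.7,0.7,0.7,0.7]}}

```text
time_s: 1.4
eef_pos: [0.5062, -0.0847, 0.3303]
eef_rot: [0.0, 0.669, 0.743, -0.0]
wrist_force: [0.9, -0.8, 0.7]
opening: 0.7
grasp_force: 0.0
```

```bash
python3 -c "
from h import *
go([.545,-.03,.33],np.pi/2+.15)"
```

```text
shift mm [50.4 44.3  0.3] rot [ 0.0003  0.0003 -0.0459]
```

>>> {"method": "play_rows", "body": {"xyz": [[15,13,0],[30,26,0],[45,38,0],[50,44,0],[50,44,0],[50,44,0],[50,44,0],[50,44,0],[50,44,0],[50,44,0]], "rot": [[0,0,-0.02],[0,0,-0.03],[0,0,-0.045],[0,0,-0.045],[0,0,-0.045],[0,0,-0.045],[0,0,-0.045],[0,0,-0.045],[0,0,-0.045],[0,0,-0.045]], "grip": [0.7,0.7,0.7,0.7,0.7,0.7,0.7,0.7,0.7,0.7]}}

```text
time_s: 2.65
eef_pos: [0.5441, -0.0326, 0.3303]
eef_rot: [0.0, 0.654, 0.756, 0.0]
wrist_force: [-0.3, 0.5, 0.2]
opening: 0.699
grasp_force: 0.0
```

```bash
python3 -c "
from h import *
c,E,K=cam('wrist');save(c,'w1.png');np.savez('w1.npz',color=c['color'],depth=c['depth'],E=E,K=K);print(E.round(4).tolist())"
```

```text
[[0.9896, 0.1359, 0.0463, 0.5338], [0.1436, -0.9403, -0.3087, 0.0464], [0.0016, 0.3122, -0.95, 0.4527], [0.0, 0.0, 0.0, 1.0]]
```

View pics/w1.png

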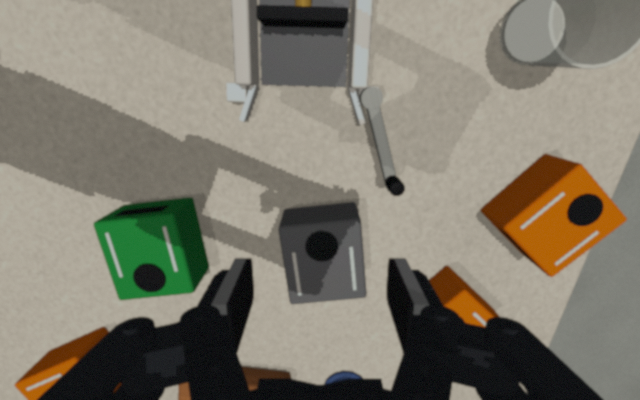

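The wrist view shows the tank top with corners near (281,222), (360,218), (366,297) and (290,302). The wall ends are at (242,84) and (360,86), the pivot at (372,97) and the peg at (396,186). The lane between tank and mouth is free.

```bash
cat >> h.py <<'E'
def ray(u,v,z,E,K):
    d=E[:3,:3]@np.array([(u-K[0,2])/K[0,0],(v-K[1,2])/K[1,1],1]);return E[:3,3]+d*(z-E[2,3])/d[2]
E
python3 - <<'E'
from h import *
d=np.load('w1.npz');E,K=d['E'],d['K'];W=cloud(d,E,K);z=W[...,2]
print('table z',np.nanmedian(W[100:200,200:300,2]))
m=np.zeros((400,640),np.uint8);m[195:310,265:380]=((z>.06)&(z<.08))[195:310,265:380]
m=cv2.morphologyEx(m,cv2.MORPH_OPEN,np.ones((5,5)))
w=W[m>0];rr=cv2.minAreaRect((w[:,:2]*1000).astype(np.float32));print('tank depth rect',rr)
for u,v in [(281,222),(360,218),(366,297),(290,302)]: print('tank c',ray(u,v,.07,E,K).round(4))
# walls top
mw=np.zeros((400,640),bool);mw[0:95,220:390]=((z>.05)&(z<.066))[0:95,220:390]
for nm,a,b in [('L',220,265),('R',340,385)]:
    q=W[0:80,a:b][mw[0:80,a:b]];f=cv2.fitLine((q[:,:2]*1000).astype(np.float32),cv2.DIST_HUBER,0,.01,.01).ravel();print(nm,len(q),f, np.degrees(np.arctan2(f[1],f[0])),q[:,1].min()*1000,q[:,2].mean())
for nm,u,v,h in [('Lout',235,84,.058),('Lin',249,84,.058),('Rin',352,86,.058),('Rout',368,86,.058),('Louttop',236,0,.058),('Rouitop',370,0,.058),('pivot',372,97,.055),('peg',396,186,.084)]: print(nm,ray(u,v,h,E,K).round(4))
E
```

```text
table z -0.0013077165401241264
tank depth rect ((568.076416015625, -156.49581909179688), (99.98602294921875, 110.03462982177734), 14.39707088470459)
tank c [ 0.5108 -0.1093  0.07  ]
tank c [ 0.6022 -0.091   0.07  ]
tank c [ 0.629  -0.1957  0.07  ]
tank c [ 0.5342 -0.2168  0.07  ]
L 1422 [ 1.12298295e-01 -9.93674517e-01  4.46840240e+02  8.15394669e+01] -83.55218 41.90655255626654 0.05616061470001862
R 1396 [ 1.14088915e-01 -9.93470550e-01  5.70188538e+02  9.94082642e+01] -83.44892 59.84539798615765 0.056382474998581976
Lout [0.4439 0.0369 0.058 ]
Lin [0.4588 0.039  0.058 ]
Rin [0.5686 0.0529 0.058 ]
Rout [0.5856 0.0554 0.058 ]
Louttop [0.4394 0.1168 0.058 ]
Rouitop [0.5723 0.1361 0.058 ]
pivot [0.5925 0.0448 0.055 ]
peg [ 0.6321 -0.0434  0.084 ]
```

```bash
cat >> h.py <<'E'
M0=np.array([.5142,.0462]);PSI=np.radians(96.5)
SX=np.array([np.cos(PSI),np.sin(PSI)]);SY=np.array([-SX[1],SX[0]])
def s2w(x,y,z): return np.r_[M0+SX*x+SY*y,z]
def w2s(p): d=np.array(p)[:2]-M0; return np.array([d@SX,d@SY])
E
python3 - <<'E'
from h import *
c=w2s([.5681,-.1565]);th=np.radians(104.4)-PSI;print(c,th,'pivot',w2s([.5925,.0448]),'peg',w2s([.6321,-.0434]))
h=np.array([np.cos(th),np.sin(th)]);t=c-.092*h;print(t,s2w(*t,.2))
go(s2w(*t,.2),PSI+th);go(s2w(*t,.045),PSI+th)
E
```

```text
[-0.20749867 -0.03060723] 0.13788101090755212 pivot [-0.01025481 -0.07763819] peg [-0.1023707  -0.10699911]
[-0.29862554 -0.04325213] [ 0.59097947 -0.24560965  0.2       ]
shift mm [-217.6   15.9  130.3] rot [ 0.     -0.     -0.1074]
shift mm [-217.6   15.9  285.3] rot [ 0.     -0.     -0.1074]
```

>>> {"method": "play_rows", "body": {"xyz": [[-40,3,0],[-90,7,10],[-140,11,30],[-190,14,70],[-218,16,115],[-218,16,160],[-218,16,205],[-218,16,245],[-218,16,275],[-218,16,285]], "rot": [[0,0,-0.02],[0,0,-0.05],[0,0,-0.08],[0,0,-0.107],[0,0,-0.107],[0,0,-0.107],[0,0,-0.107],[0,0,-0.107],[0,0,-0.107],[0,0,-0.107]], "grip": [0.7,0.7,0.7,0.7,0.7,0.7,0.7,0.7,0.7,0.7]}}

```text
time_s: 3.95
eef_pos: [0.5899, -0.2451, 0.0428]
eef_rot: [-0.002, 0.613, 0.79, -0.0]
wrist_force: [0.1, -0.3, -0.5]
opening: 0.7
grasp_force: 0.0
```

```bash
cat >> h.py <<'E'
L=.177;xs=-.2075;xe=xs+L
from scipy.interpolate import CubicHermiteSpline
SP=CubicHermiteSpline([xs,xe],[-.0306,0.],[np.tan(.138),0.])
def tcp_for(cx,off=.066):
    if cx<xs: y=-.0306+(cx-xs)*.1388;sl=.1388
    elif cx>xe: y=0;sl=0
    else: y=float(SP(cx));sl=float(SP(cx,1))
    t=np.arctan(sl);return np.array([cx,y])-off*np.array([np.cos(t),np.sin(t)]),t
def rows(cxs,z,off=.066):
    o,p,r=obs();
    for cx in cxs:
        q,t=tcp_for(cx,off);go(s2w(*q,z),PSI+t)
E
python3 - <<'E'
from h import *
o,p,r=obs();print(p,w2s(p),o['wrist_force'])
rows(np.r_[-.2205,-.2095,np.linspace(-.2,-.12,8)],.045)
c,E,K=cam('wrist');save(c,'w2.png')
E
```

```text
[ 0.58990382 -0.2450696   0.04281085] [-0.29796719 -0.04224453] [ 0.14003827 -0.28374077 -0.48196968]
shift mm [12.1  0.9 -2.2] rot [-0.0028 -0.0031 -0.0003]
shift mm [23.2  0.9 -2.1] rot [-0.0028 -0.0031 -0.0003]
shift mm [32.8  2.1 -2.1] rot [-0.0027 -0.0031 -0.0193]
shift mm [44.4  3.3 -2.1] rot [-0.0027 -0.0031 -0.0437]
shift mm [56.1  3.9 -2. ] rot [-0.0027 -0.0032 -0.0629]
shift mm [67.9  4.1 -2. ] rot [-0.0026 -0.0032 -0.0771]
shift mm [79.6  3.7 -2. ] rot [-0.0026 -0.0032 -0.0862]
shift mm [91.3  2.9 -1.9] rot [-0.0026 -0.0032 -0.0904]
shift mm [103.    1.8  -1.9] rot [-0.0026 -0.0032 -0.0897]
shift mm [114.6   0.4  -1.8] rot [-0.0026 -0.0032 -0.0841]
```

View pics/w2.png

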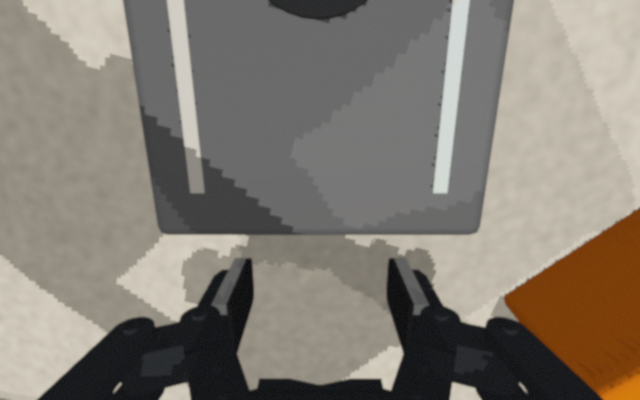

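The view shows the tank's rear edge (y≈233 px) square to the fingers and centred (160–480). Pushing along the planned arc.

>>> {"method": "play_rows", "body": {"xyz": [[12,1,0],[23,1,0],[33,2,0],[44,3,0],[56,4,0],[68,4,0],[80,4,0],[91,3,0],[103,2,0],[115,0,0]], "rot": [[0,0,0],[0,0,0],[0,0,-0.019],[0,0,-0.044],[0,0,-0.063],[0,0,-0.077],[0,0,-0.086],[0,0,-0.09],[0,0,-0.09],[0,0,-0.084]], "grip": [0.7,0.7,0.7,0.7,0.7,0.7,0.7,0.7,0.7,0.7]}}

```text
time_s: 5.25
eef_pos: [0.564, -0.1351, 0.0468]
eef_rot: [0.002, 0.579, 0.815, 0.0]
wrist_force: [1.6, -6.0, 3.8]
opening: 0.704
grasp_force: 2.7
```

```bash
python3 - <<'E'
from h import *
o,p,r=obs();X=r.as_matrix()[:,0];print(w2s(p),p[2],np.arctan2(X[1],X[0])-PSI,o['wrist_force'])
c,E,K=cam('wrist');save(c,'w3.png')
W=cloud(c,E,K);z=W[...,2]
m=((z>.06)&(z<.08)).astype(np.uint8);m[240:]=0;m=cv2.morphologyEx(m,cv2.MORPH_OPEN,np.ones((7,7)))
w=W[m>0];w=w[np.linalg.norm(w[:,:2]-w[:,:2].mean(0),axis=1)<.09];rr=cv2.minAreaRect((w[:,:2]*1000).astype(np.float32));print(rr,w2s(np.array(rr[0])/1000))
rows(np.linspace(-.11,-.02,10),.045)
E
```

```text
[-0.18577756 -0.02898036] 0.04679864348309933 0.22233156823859912 [ 1.55498283 -5.95730525  3.75514212]
((560.030029296875, -65.35877990722656), (142.19247436523438, 67.61515808105469), 19.13382339477539) [-0.11602977 -0.03290661]
shift mm [10.  -1.8  1.3] rot [0.0015 0.0013 0.0099]
shift mm [20.3 -2.5  1.3] rot [0.0015 0.0013 0.0227]
shift mm [30.5 -3.2  1.2] rot [0.0015 0.0012 0.0394]
shift mm [40.7 -4.1  1.2] rot [0.0015 0.0012 0.0601]
shift mm [50.9 -5.   1.2] rot [0.0015 0.0012 0.0848]
shift mm [61.1 -5.9  1.2] rot [0.0015 0.0012 0.1136]
shift mm [71.3 -6.8  1.2] rot [0.0016 0.0012 0.1465]
shift mm [81.6 -7.5  1.2] rot [0.0016 0.0011 0.1836]
shift mm [91.9 -8.   1.2] rot [0.0016 0.0011 0.2225]
shift mm [101.7  -5.8   1.2] rot [0.0016 0.0011 0.2225]
```

View pics/w3.png

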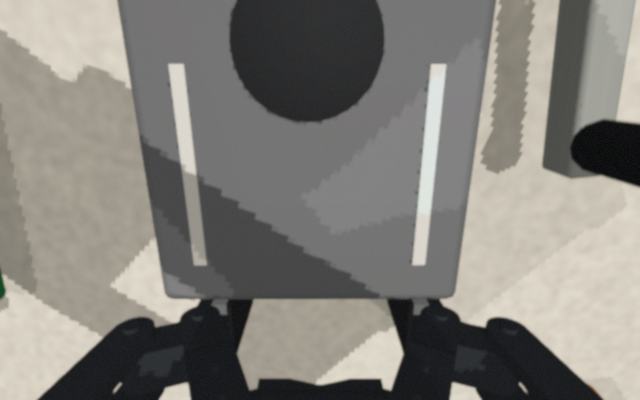

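The view shows the tank still square on the fingers, rear corners near (165,297) and (455,297), and the lever peg clear on the right at (610,150). I'll work out the tank pose and continue.

```bash
cat >> h.py <<'E'
def tank_from(a,b,E,K):
    A=w2s(ray(*a,.07,E,K));B=w2s(ray(*b,.07,E,K));e=A-B;print('width',np.linalg.norm(e));e/=np.linalg.norm(e);h=np.array([e[1],-e[0]])
    c=(A+B)/2+.055*h;print('center',c,'yaw',np.arctan2(h[1],h[0]));return c,np.arctan2(h[1],h[0])
E
python3 - <<'E'
from h import *
c,E,K=cam('wrist');tank_from((165,297),(455,297),E,K)
E
```

```text
width 0.09509594980156495
center [-0.11687707 -0.01105062] yaw 0.2208963023253584
```

```bash
python3 - <<'E'
import h;from h import *
h.xs,h.xe=-.117,-.022;h.SP=CubicHermiteSpline([-.117,-.022],[-.011,0.],[.2246,0.])
o,p,r=obs();print(w2s(p),o['wrist_force'])
rows(np.linspace(-.109,-.027,10),.045,.0705)
E
```

```text
[-0.18399451 -0.02783818] [ 0.51143543 -0.05519042  0.73970807]
shift mm [ 6.8 -2.8  0.9] rot [0.0007 0.0001 0.0186]
shift mm [16.1 -3.9  0.9] rot [0.0007 0.0001 0.0379]
shift mm [25.4 -4.9  0.9] rot [0.0007 0.0001 0.0577]
shift mm [34.7 -5.7  0.9] rot [0.0007 0.0001 0.0781]
shift mm [44.  -6.3  0.9] rot [0.0007 0.0001 0.0989]
shift mm [53.3 -6.8  0.9] rot [7.000e-04 1.000e-04 1.202e-01]
shift mm [62.5 -7.2  0.9] rot [7.00e-04 1.00e-04 1.42e-01]
shift mm [71.8 -7.3  0.9] rot [7.000e-04 1.000e-04 1.643e-01]
shift mm [81.1 -7.3  0.9] rot [7.00e-04 1.00e-04 1.87e-01]
shift mm [90.3 -7.1  0.9] rot [7.000e-04 1.000e-04 2.101e-01]
```

>>> {"method": "play_rows", "body": {"xyz": [[7,-1,0],[16,-2,0],[25,-3,0],[35,-4,0],[44,-4.5,0],[53,-5,0],[62,-5.3,0],[72,-5.5,0],[81,-5.5,0],[90,-5.3,0]], "rot": [[0,0,0.019],[0,0,0.038],[0,0,0.058],[0,0,0.078],[0,0,0.099],[0,0,0.12],[0,0,0.142],[0,0,0.164],[0,0,0.187],[0,0,0.21]], "grip": [0.7,0.7,0.7,0.7,0.7,0.7,0.7,0.7,0.7,0.7]}}

```text
time_s: 6.6
eef_pos: [0.5283, -0.0516, 0.0457]
eef_rot: [0.001, 0.662, 0.749, -0.0]
wrist_force: [1.3, -5.2, 4.7]
opening: 0.707
grasp_force: 2.7
```

```bash
python3 - <<'E'
from h import *
o,p,r=obs();X=r.as_matrix()[:,0];print(w2s(p),p[2],np.arctan2(X[1],X[0])-PSI,o['wrist_force'])
c,E,K=cam('wrist');save(c,'w4.png')
o,p,r=obs();print(w2s(p))
for cx in [.0,.03,.05,.055]: go(s2w(cx-.0705,0,.045),PSI)
E
```

```text
[-0.09879825 -0.00292198] 0.04567999234294595 0.010217915792795296 [ 1.27844246 -5.18582798  4.68667509]
[-0.09754548 -0.00247924]
shift mm [27.1 -2.2  0.4] rot [-0.     -0.0001  0.0095]
shift mm [57.1 -1.9  0.4] rot [-0.     -0.0001  0.0095]
shift mm [77.1 -1.7  0.4] rot [-0.     -0.0001  0.0095]
shift mm [82.1 -1.7  0.4] rot [-0.     -0.0001  0.0095]
```

View pics/w4.png

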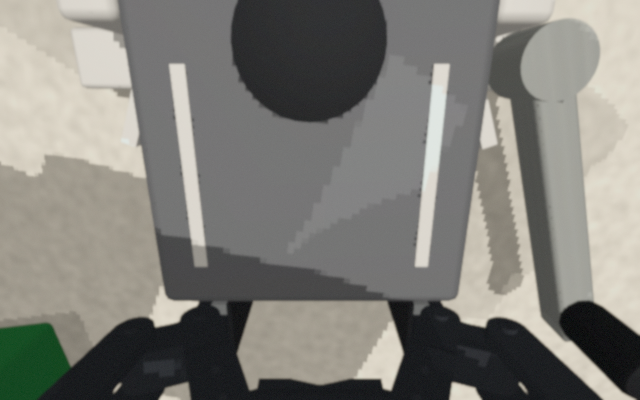

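The view shows the tank between the lips, square, with about equal gaps, and the pivot (560,60) and peg (610,330) clear on the right. Continuing straight in.

>>> {"method": "play_rows", "body": {"xyz": [[8,0,0],[16,0,0],[24,0,0],[32,0,0],[40,0,0],[48,0,0],[56,0.3,0],[62,0.5,0],[68,0.5,0],[72,0.5,0]], "rot": [[0,0,0.005],[0,0,0.01],[0,0,0.01],[0,0,0.01],[0,0,0.01],[0,0,0.01],[0,0,0.01],[0,0,0.01],[0,0,0.01],[0,0,0.01]], "grip": [0.7,0.7,0.7,0.7,0.7,0.7,0.7,0.7,0.7,0.7]}}

```text
time_s: 7.9
eef_pos: [0.5195, 0.0199, 0.0453]
eef_rot: [0.0, 0.665, 0.747, -0.0]
wrist_force: [0.6, -6.1, 4.1]
opening: 0.697
grasp_force: 3.4
```

```bash
python3 - <<'E'
from h import *
o,p,r=obs();X=r.as_matrix()[:,0];print(w2s(p),p[2],np.arctan2(X[1],X[0])-PSI,o['wrist_force'])
go(s2w(.055-.0705,0,.045),PSI)
E
```

```text
[-0.02668529 -0.00227813] 0.045341810789284606 0.002175043909758978 [ 0.55174755 -6.1262313   4.10548734]
shift mm [11.2 -2.3  0.3] rot [-0.0005  0.001   0.0022]
```

>>> {"method": "play_rows", "body": {"xyz": [[2,0,0],[4,0,0],[5,0,0],[6,0,0],[7,0,0],[8,0,0],[9,0,0],[9,0,0],[9,0,0],[9,0,0]], "rot": [[0,0,0],[0,0,0],[0,0,0],[0,0,0],[0,0,0],[0,0,0],[0,0,0],[0,0,0],[0,0,0],[0,0,0]], "grip": [0.7,0.7,0.7,0.7,0.7,0.7,0.7,0.7,0.7,0.7]}}

```text
time_s: 9.15
eef_pos: [0.5184, 0.0288, 0.0453]
eef_rot: [0.0, 0.665, 0.747, -0.001]
wrist_force: [0.4, -6.1, 4.8]
opening: 0.7
grasp_force: 3.1
```

>>> {"method": "play_rows", "body": {"xyz": [[0,0,0],[0.5,0,0],[0.5,0,0],[1,0,0],[1,0,0],[1.5,0,0],[1.5,0,0],[2,0,0],[2,0,0],[2,0,0]], "rot": [[0,0,0],[0,0,0],[0,0,0],[0,0,0],[0,0,0],[0,0,0],[0,0,0],[0,0,0],[0,0,0],[0,0,0]], "grip": [0.7,0.7,0.7,0.7,0.7,0.7,0.7,0.7,0.7,0.7]}}

```text
time_s: 10.4
eef_pos: [0.5182, 0.0306, 0.0454]
eef_rot: [0.0, 0.665, 0.747, -0.001]
wrist_force: [0.7, -6.6, 5.2]
opening: 0.699
grasp_force: 3.3
```

```bash
python3 - <<'E'
from h import *
o,p,r=obs();X=r.as_matrix()[:,0];print(w2s(p),p[2],np.arctan2(X[1],X[0])-PSI,o['wrist_force'])
E
```

```text
[-0.01592293 -0.0022235 ] 0.04535039150638884 0.0020014278659976625 [ 0.74417925 -6.64767256  5.1521595 ]
```

Not at the stop yet, since the force is still the steady sliding value of about 6 N. I'll continue in small steps.

>>> {"method": "play_rows", "body": {"xyz": [[0.5,0,0],[0.5,0,0],[1,0,0],[1,0,0],[1.5,0,0],[1.5,0,0],[2,0,0],[2,0,0],[2,0,0],[2,0,0]], "rot": [[0,0,0],[0,0,0],[0,0,0],[0,0,0],[0,0,0],[0,0,0],[0,0,0],[0,0,0],[0,0,0],[0,0,0]], "grip": [0.7,0.7,0.7,0.7,0.7,0.7,0.7,0.7,0.7,0.7]}}

```text
time_s: 11.65
eef_pos: [0.518, 0.0326, 0.0453]
eef_rot: [0.0, 0.665, 0.747, -0.001]
wrist_force: [0.2, -6.9, 5.2]
opening: 0.702
grasp_force: 3.3
```

>>> {"method": "play_rows", "body": {"xyz": [[0.5,0,0],[0.5,0,0],[1,0,0],[1,0,0],[1.5,0,0],[1.5,0,0],[2,0,0],[2,0,0],[2,0,0],[2,0,0]], "rot": [[0,0,0],[0,0,0],[0,0,0],[0,0,0],[0,0,0],[0,0,0],[0,0,0],[0,0,0],[0,0,0],[0,0,0]], "grip": [0.7,0.7,0.7,0.7,0.7,0.7,0.7,0.7,0.7,0.7]}}

```text
time_s: 12.9
eef_pos: [0.5178, 0.0346, 0.0454]
eef_rot: [0.0, 0.665, 0.747, -0.001]
wrist_force: [0.6, -7.1, 4.7]
opening: 0.701
grasp_force: 3.4
```

>>> {"method": "play_rows", "body": {"xyz": [[0.5,0,0],[0.5,0,0],[1,0,0],[1,0,0],[1.5,0,0],[1.5,0,0],[2,0,0],[2,0,0],[2,0,0],[2,0,0]], "rot": [[0,0,0],[0,0,0],[0,0,0],[0,0,0],[0,0,0],[0,0,0],[0,0,0],[0,0,0],[0,0,0],[0,0,0]], "grip": [0.7,0.7,0.7,0.7,0.7,0.7,0.7,0.7,0.7,0.7]}}

```text
time_s: 14.15
eef_pos: [0.5179, 0.0348, 0.0455]
eef_rot: [0.001, 0.665, 0.747, -0.001]
wrist_force: [0.0, -15.1, 3.4]
opening: 0.704
grasp_force: 7.6
```

```bash
python3 - <<'E'
from h import *
o,p,r=obs();X=r.as_matrix()[:,0];print(w2s(p),p[2],np.arctan2(X[1],X[0])-PSI,o['wrist_force'],o['torque'])
for n in ['scene','wrist']:
    c,E,K=cam(n)
    im=c['color'][:,:,::-1]
    if n=='scene': a=cv2.resize(im[150:260,310:490],(540,330),interpolation=2)
    else: b=cv2.resize(im,(416,260))
cv2.imwrite('pics/h.png',np.vstack([a,np.pad(b,((0,0),(0,124),(0,0)))]))
E
```

```text
[-0.01171059 -0.0023867 ] 0.045493367596148554 0.002814902476979242 [  0.01766848 -15.0841511    3.44144978] [-2.1581886   0.03200727  0.41542657]
```

View pics/h.png

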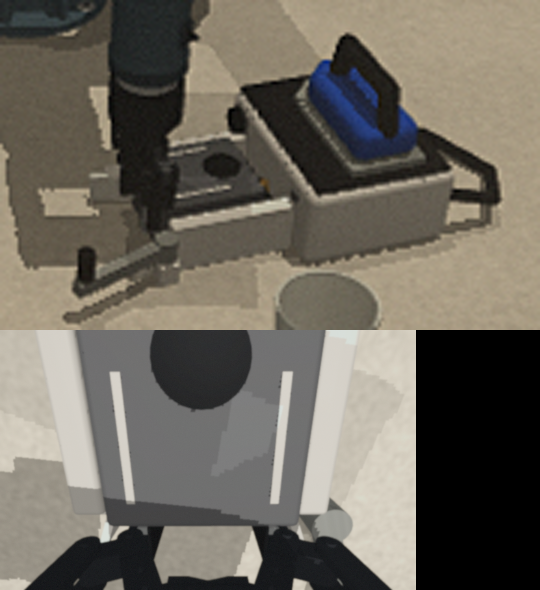

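The tool has stopped advancing and the force jumped to 15 N. TCP x is -11.7 mm, so the tank's rear face is level with the mouth and the tank is home. The picture agrees: the tank fills the bay, the lever is still open, and the peg is at (87,265). Now I'll back off, lift, shut the fingers and go outside the peg.

```bash
python3 - <<'E'
from h import *
a=-.76;t=s2w(-.010-.1*np.cos(a),-.078+.1*np.sin(a),.2);print(t);go(t,PSI);go(np.r_[t[:2],.075],PSI)
E
```

```text
[ 0.66948531 -0.01912472  0.2       ]
shift mm [ -71.8  144.2 -154.3] rot [-0.0004  0.0039  0.0029]
shift mm [-71.3 144.3 -29.3] rot [-0.0004  0.0039  0.0029]
```

>>> {"method": "play_rows", "body": {"xyz": [[-10,0,0],[-25,0,0],[-40,0,0],[-55,0,0],[-60,0,-15],[-60,0,-50],[-60,0,-90],[-60,0,-130],[-60,0,-150],[-60,0,-150]], "rot": [[0,0,0],[0,0,0],[0,0,0],[0,0,0],[0,0,0],[0,0,0],[0,0,0],[0,0,0],[0,0,0],[0,0,0]], "grip": [0.7,0.7,0.7,0.7,0.7,0.7,0.5,0.0,0.0,0.0]}}

```text
time_s: 15.5
eef_pos: [0.5259, -0.0228, 0.1981]
eef_rot: [0.002, 0.665, 0.747, 0.001]
wrist_force: [0.3, -0.3, 0.4]
opening: 0.003
grasp_force: 0.0
```

```bash
python3 - <<'E'
from h import *
a=-.76;t=s2w(-.010-.1*np.cos(a),-.078+.1*np.sin(a),.2);go(t,PSI);go(np.r_[t[:2],.075],PSI)
c,E,K=cam('wrist');save(c,'w6.png')
g=c['color'].astype(int).sum(2);W=cloud(c,E,K);z=W[...,2];m=(z>.076)&(z<.092)&(g<150);m[260:,:]=0
v,u=np.where(m);print(len(u),u.mean() if len(u) else 0,v.mean() if len(u) else 0, w2s(W[m].mean(0)) if len(u) else 0)
E
```

```text
shift mm [-12.8 143.1  -1.2] rot [0.0048 0.0017 0.0016]
shift mm [-12.6 142.5 123.8] rot [0.0048 0.0017 0.0016]
397 453.4055415617128 245.4433249370277 [-0.10349117 -0.1067362 ]
```

View pics/w6.png

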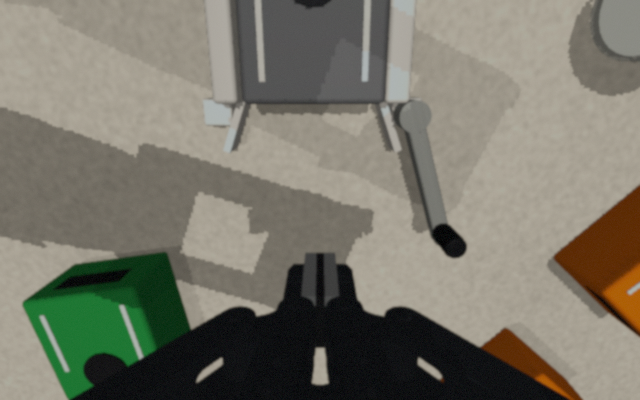

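The view shows the tank flush with the wall ends (row 103), the lever unchanged with its peg at (450,240), and the fingers shut. Going outside the peg and down.

>>> {"method": "play_rows", "body": {"xyz": [[-4,40,0],[-8,85,0],[-13,125,0],[-13,143,10],[-13,143,40],[-13,143,75],[-13,143,105],[-13,143,120],[-13,143,124],[-13,143,124]], "rot": [[0,0,0],[0,0,0],[0,0,0],[0,0,0],[0,0,0],[0,0,0],[0,0,0],[0,0,0],[0,0,0],[0,0,0]], "grip": [0,0,0,0,0,0,0,0,0,0]}}

```text
time_s: 16.8
eef_pos: [0.6685, -0.0192, 0.0718]
eef_rot: [0.0, 0.665, 0.747, 0.0]
wrist_force: [-0.2, -0.5, 0.8]
opening: 0.001
grasp_force: 0.0
```

```bash
cat >> h.py <<'E'
def arc(A,z=.075):
    for a in A: print(round(a,2),end=' '); go(s2w(-.010-.1*np.cos(a),-.078+.1*np.sin(a),z),PSI)
E
python3 - <<'E'
from h import *
o,p,r=obs();print(w2s(p),p[2],o['wrist_force']);arc(np.linspace(-.65,.35,10))
E
```

```text
[-0.08240419 -0.14588706] 0.07182069314422432 [-0.19801325 -0.47592285  0.7714791 ]
-0.65 shift mm [-7.2 -7.4 -3.2] rot [0.0007 0.0002 0.0015]
-0.54 shift mm [-13.4 -16.6  -3.2] rot [0.0007 0.0002 0.0015]
-0.43 shift mm [-18.5 -26.4  -3.2] rot [0.0007 0.0002 0.0015]
-0.32 shift mm [-22.6 -36.8  -3.2] rot [0.0007 0.0002 0.0015]
-0.21 shift mm [-25.4 -47.5  -3.2] rot [0.0007 0.0002 0.0015]
-0.09 shift mm [-27.1 -58.5  -3.2] rot [0.0007 0.0002 0.0015]
0.02 shift mm [-27.5 -69.6  -3.2] rot [0.0007 0.0002 0.0015]
0.13 shift mm [-26.7 -80.7  -3.2] rot [0.0007 0.0002 0.0015]
0.24 shift mm [-24.6 -91.6  -3.2] rot [0.0007 0.0002 0.0015]
0.35 shift mm [ -21.4 -102.2   -3.2] rot [0.0007 0.0002 0.0015]
```

>>> {"method": "play_rows", "body": {"xyz": [[-7,-7,0],[-13,-17,0],[-18,-26,0],[-22,-37,0],[-25,-47,0],[-27,-58,0],[-27.5,-70,0],[-27,-81,0],[-25,-92,0],[-21,-102,0]], "rot": [[0,0,0],[0,0,0],[0,0,0],[0,0,0],[0,0,0],[0,0,0],[0,0,0],[0,0,0],[0,0,0],[0,0,0]], "grip": [0,0,0,0,0,0,0,0,0,0]}}

```text
time_s: 18.05
eef_pos: [0.5686, -0.0515, 0.0713]
eef_rot: [0.0, 0.665, 0.747, 0.0]
wrist_force: [2.2, 1.8, -0.4]
opening: -0.004
grasp_force: 0.9
```

```bash
python3 - <<'E'
from h import *
o,p,r=obs();print(w2s(p),p[2],o['wrist_force']);arc(np.linspace(.45,1.28,10))
c,E,K=cam('wrist');save(c,'w7.png')
E
```

```text
[-0.1032442  -0.04294825] 0.0713389261063158 [ 2.17086464  1.79529232 -0.38263231]
0.45 shift mm [ 3.2 -8.4 -3.7] rot [0.0003 0.0001 0.0015]
0.54 shift mm [  7.6 -16.5  -3.7] rot [0.0003 0.0001 0.0015]
0.63 shift mm [ 12.7 -24.2  -3.7] rot [0.0003 0.0001 0.0015]
0.73 shift mm [ 18.6 -31.4  -3.7] rot [0.0003 0.0001 0.0015]
0.82 shift mm [ 25.  -37.9  -3.7] rot [0.0003 0.0001 0.0015]
0.91 shift mm [ 32.  -43.9  -3.7] rot [0.0003 0.0001 0.0015]
1.0 shift mm [ 39.6 -49.2  -3.7] rot [0.0003 0.0001 0.0015]
1.1 shift mm [ 47.6 -53.8  -3.7] rot [0.0003 0.0001 0.0015]
1.19 shift mm [ 56.  -57.6  -3.7] rot [0.0003 0.0001 0.0015]
1.28 shift mm [ 64.7 -60.7  -3.7] rot [0.0003 0.0001 0.0015]
```

View pics/w7.png

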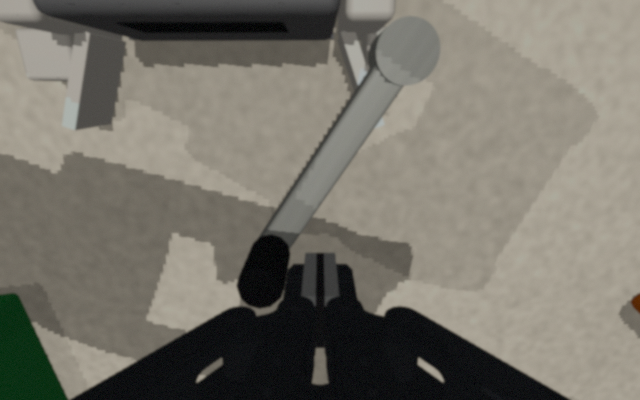

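The view shows the peg (265,270) riding on the left of the shut fingers with the lever swung about a third of the way. Continuing the arc, 4 mm higher.

>>> {"method": "play_rows", "body": {"xyz": [[3,-8,-2],[8,-16,-4],[13,-24,-4],[18,-31,-4],[25,-38,-4],[32,-44,-4],[39,-49,-4],[47,-54,-4],[56,-57,-4],[64,-60,-4]], "rot": [[0,0,0],[0,0,0],[0,0,0],[0,0,0],[0,0,0],[0,0,0],[0,0,0],[0,0,0],[0,0,0],[0,0,0]], "grip": [0,0,0,0,0,0,0,0,0,0]}}

```text
time_s: 19.35
eef_pos: [0.5018, 0.0056, 0.0752]
eef_rot: [-0.0, 0.665, 0.747, -0.0]
wrist_force: [2.3, -1.3, 0.4]
opening: 0.001
grasp_force: 0.6
```

```bash
python3 - <<'E'
from h import *
o,p,r=obs();print(w2s(p),p[2],o['wrist_force']);go(s2w(-.031,.022,.075),PSI)
E
```

```text
[-0.03890431  0.01688279] 0.07521076441097539 [ 2.2949548  -1.33332827  0.4453343 ]
shift mm [ 7.9 -5.1  0.2] rot [-0.0003  0.      0.0017]
```

Now slowly to the stop.

>>> {"method": "play_rows", "body": {"xyz": [[1,-1,0],[2,-2,0],[3,-3,0],[4,-4,0],[5,-5,0],[6,-5,0],[6.5,-5,0],[7,-5,0],[7,-5,0],[7,-5,0]], "rot": [[0,0,0],[0,0,0],[0,0,0],[0,0,0],[0,0,0],[0,0,0],[0,0,0],[0,0,0],[0,0,0],[0,0,0]], "grip": [0,0,0,0,0,0,0,0,0,0]}}

```text
time_s: 20.6
eef_pos: [0.4963, 0.0115, 0.0752]
eef_rot: [-0.0, 0.665, 0.747, -0.0]
wrist_force: [0.3, -0.6, 0.2]
opening: -0.003
grasp_force: 0.4
```

>>> {"method": "play_rows", "body": {"xyz": [[0.5,0,0],[0.5,0,0],[1,0,0],[1,0,0],[1.5,0,0],[1.5,0,0],[2,0,0],[2,0,0],[2,0,0],[2,0,0]], "rot": [[0,0,0],[0,0,0],[0,0,0],[0,0,0],[0,0,0],[0,0,0],[0,0,0],[0,0,0],[0,0,0],[0,0,0]], "grip": [0,0,0,0,0,0,0,0,0,0]}}

```text
time_s: 21.85
eef_pos: [0.4962, 0.0132, 0.0753]
eef_rot: [0.0, 0.665, 0.747, -0.0]
wrist_force: [-1.3, -4.8, -1.9]
opening: -0.002
grasp_force: 2.5
```

>>> {"method": "play_rows", "body": {"xyz": [[0.5,0,0],[0.5,0,0],[1,0,0],[1,0,0],[1.5,0,0],[1.5,0,0],[2,0,0],[2,0,0],[2,0,0],[2,0,0]], "rot": [[0,0,0],[0,0,0],[0,0,0],[0,0,0],[0,0,0],[0,0,0],[0,0,0],[0,0,0],[0,0,0],[0,0,0]], "grip": [0,0,0,0,0,0,0,0,0,0]}}

```text
time_s: 23.1
eef_pos: [0.4963, 0.0134, 0.0754]
eef_rot: [0.001, 0.665, 0.747, -0.001]
wrist_force: [-0.6, -12.5, -2.0]
opening: -0.0
grasp_force: 6.5
```

```bash
python3 - <<'E'
from h import *
o,p,r=obs();print(w2s(p),p[2],o['wrist_force'])
E
```

```text
[-0.0305192   0.02153875] 0.07535411216338347 [ -0.64169563 -12.48327031  -2.04946326]
```

The force rose to 12.5 N with no further motion, at the expected position, so the lever is at its stop. Backing off, lifting and checking.

>>> {"method": "play_rows", "body": {"xyz": [[-8,0,0],[-20,0,0],[-35,0,0],[-50,0,0],[-60,0,-15],[-60,0,-50],[-60,0,-90],[-60,0,-130],[-60,0,-150],[-60,0,-150]], "rot": [[0,0,0],[0,0,0],[0,0,0],[0,0,0],[0,0,0],[0,0,0],[0,0,0],[0,0,0],[0,0,0],[0,0,0]], "grip": [0,0,0,0,0,0,0,0,0,0]}}

```text
time_s: 24.35
eef_pos: [0.5042, -0.0449, 0.228]
eef_rot: [0.002, 0.665, 0.746, 0.001]
wrist_force: [-0.2, 0.2, -0.1]
opening: 0.001
grasp_force: 0.0
```

```bash
python3 - <<'E'
from h import *
c,E,K=cam('wrist');W=cloud(c,E,K);z=W[...,2];g=c['color'].astype(int).sum(2)
m=(z>.076)&(z<.092)&(g<170);m[250:]=0;m=cv2.morphologyEx(m.astype(np.uint8),cv2.MORPH_OPEN,np.ones((3,3)))>0;S=w2s(W[m].mean(0));print(m.sum(),'peg',S,'angle',np.arctan2(S[1]+.078,-.010-S[0]))
b=cv2.resize(c['color'][:260,:,::-1],None,fx=1,fy=1)
s,_,_=cam('scene');a=s['color'][120:320,180:500,::-1];a=cv2.resize(a,(512,320))
cv2.imwrite('pics/f.png',np.vstack([b,np.pad(a,((0,0),(0,128),(0,0)))]))
d=np.load('scene1.npz')['color'].astype(int);df=abs(s['color'].astype(int)-d).sum(2)
for n,(u0,u1,v0,v1) in dict(cup=(398,440,240,292),cone=(195,228,243,283),block=(195,225,204,250)).items(): print(n,df[v0:v1,u0:u1].mean())
E
```

```text
434 peg [-0.0112336   0.02266684] angle 1.5585426487987712
cup 8.629578754578755
cone 8.296969696969697
block 12.182608695652174
```

View pics/f.png

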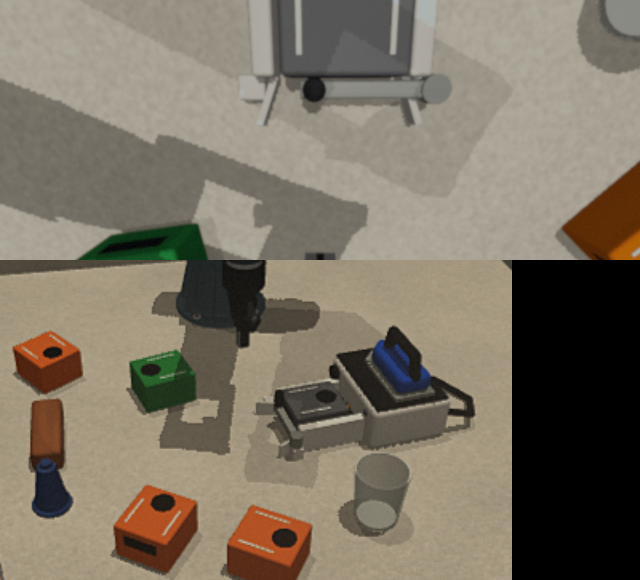

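The lever lies straight across behind the home tank (peg at (313,90), pivot at (435,88), measured 1.56 rad). The bystanders haven't moved and the arm is clear.

```bash
python3 -c "
from bench import ctrl
print(ctrl.hand_in())"
```

```text
the job is handed in; nothing more can be done
None
```

The tank is fully home against its stop, the lever is swung across behind it to its own stop (measured 1.56 rad), the cup, cone and block show no movement in the scene camera, and the job was handed in at about 24 s with the arm clear.

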